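# Put the glass bottle away in the supply box

## Robot

A 7-joint arm with a two-finger parallel gripper is mounted at the origin on the work surface. World frame = base frame: x ahead of the robot, y to its left, z up, the work surface at z = 0. Lengths are in m, angles in rad, forces in N, time in s.
With the tool pointing down it reaches from about 0.4 to 0.925 m from the base axis. Payload 5.6 kg.
Tool frame: the origin (TCP) lies between the finger pads; the fingertips stand 8 mm ahead of it and the grasp point (between the pads) lies 11 mm behind it; z points along the fingers, y is the line along which they close (so a half turn about z gives the same grasp; the last joint's range is limited). The gripper opens to 85 mm and grips with 20 to 120 N. Pads are 22 mm wide; open, the fingers measure 114 mm over their backs; the gripper's body (76 mm by 85 mm) begins 54 mm behind the grasp point. The pads swing forward as they close: fully open they stand 13 mm farther back than shut.
Start: joints at [-1.392, 0.468, -0.012, 1.603, 0.006, 1.071, -0.056], TCP at [0.143, 0.634, 0.239] pointing down, gripper open.
Joint ranges: [-2.53, 2.53], [-0.31, 2.02], [-1.57, 1.55], [0.28, 2.44], [-1.29, 4.43], [0.15, 1.84], [-2.92, 2.92]. Speed limits (rad/s): [2.57, 2.57, 3.14, 3.14, 3.14, 3.14, 3.14].

## Interface

Orientations are given as a unit quaternion [x, y, z, w].
In Python, from cell import readout, cams, env gives the robot as it stands.
- The arm moves only by the shell command python3 -m crank 'ROWS' [OPENING] [FORCE]. ROWS is JSON, one flat list of numbers, 4 for each row, row after row: the shift along the world's x, y, z in m, then the turn about the world's z in degrees. In form: [tx, ty, tz, yaw, tx, ty, tz, yaw, ...]. A call has 1 to 5 rows; each row is the pose to reach, as a shift and turn from the pose commanded when the call began; what a row does not reach only later rows make up. A row lasts 1/8 s, in which the tool goes at most 62.5 mm and 10.7 degrees, less where a joint would pass 70% of its speed; a pose out of reach is approached as far as the arm can. A call with a gripper value outside its range is refused whole. OPENING is the finger opening in m, from 0 to 0.0854, set as the call begins (- or left out, the last holds). The fingers move at their own pace and stop on an object; FORCE is the grip in N (left out, the last holds). Time passes only in rows, so rows that repeat a pose let the fingers close. It gives the time, the measured TCP pose, the force, the opening and the grip force at its end, in the units of the state.
- readout.state(): the state, without advancing time (a new reading comes with each control period).
- cams.get_image(name): name is "scene" or "side" or "wrist"; returns the picture (480x640x3 uint8, blue, green, red); there is no depth.
- cams.get_calibration(name): a dict with "mtx" (3x3 intrinsics, pixels), "position" and "orientation" of the camera in the world. Camera axes: x right, y up, looking along -z (the intrinsics and any distortion apply to the point x, -y, -z); pixel columns grow to the right and rows downward; lengths in m; the calibration is good to about 2 mm. The wrist camera is an equidistant fisheye: a pixel r from the principal point sees the ray r / f radians off the axis. A picture is of the moment at which its call begins: read the wrist's pose just before it. get_calibration takes no time and is no camera call; for the wrist camera it gives the pose at the moment of the call.
- env.finish_job(): hands the job in; it is judged then, once.
The state is a dict: "clock": time; "qpos": joint angles; "dq": joint speeds; "tau": joint torques, N m; "tcp_pos": TCP position; "ee_rot": TCP orientation; "wrist_force": force on the tool from outside, world axes, zero at the start; "moment": the same for the moment, N m; "gripper_width": finger opening in m; "grip_force": force on a finger pad.
Only numpy, scipy, OpenCV 4.12 (cv2) and the standard library are available. Lean on these libraries where they do the work, as an engineer would, in place of code of your own. Each camera call takes 0.05 s, during which the arm holds its last target. There are 200 camera calls.

## Task

In the laundry room, put the small capped glass bottle away in the white steel supply box: lower it upright through the mouth until you feel it stand on the packing board inside, whose height you do not know, and only then let go. It is glass, so do not drop it, tip it over or press it hard onto the board. Then push the lid fully shut, and leave the other things on the table where they are.

Things in the scene. Friction and masses are not known exactly. Their poses are not given: they have to be found in the camera images.
- bottle: Loose amber glass bottle with a black cap and a paper label, 110 mm tall, 0.2 to 0.45 kg, upright on the table. Origin: centre of its underside, z up. Round body 62 mm in diameter up to 62 mm, a shoulder from 62 to 76 mm, then a straight round cap 34 mm in diameter from 76 to 110 mm: grip it by the cap from above.
- supply_box: White steel box, fixed to the table, open at the top, 180 mm long (its x) by 135 mm wide (its y) by 150 mm high, walls 5 mm, so the mouth is 170 by 125 mm. Origin: centre of its underside; z up. The lid is hinged on its +y long side and, when open, stands up from there to about 290 mm above the table.
- box_mouth (a point): Centre of the box's mouth, at the rim, 150 mm above the table. Inside, a flat level cardboard board fills the floor area; its top is 15 to 62 mm above the table, unknown and different every time. It is springy: it gives 1 mm for each 1.5 N. A bottle on it ends with its cap top between 28 mm below and 22 mm above the rim; the shut lid clears it.
- lid (a joint): Angle of the lid in rad: 0 fully shut, 1.57 upright, at most 2.0 (leaning outwards, away from the box). It starts open at 1.65 to 1.95. Its hinge is stiff: the lid stays where it is left, and moves with about 4 N at its free edge. Pushing its outer face towards the box and then down shuts it.
- lid_hinge (a point): Middle of the hinge line, on the rim of the box's +y long side, 150 mm above the table and 67.5 mm from the box's centre. The hinge line runs along the box's x.
- lid_edge (a point): Middle of the free edge of the lid's outer face. The lid is a white steel tray-shaped cover, 184 mm along the hinge by 139 mm, 30 mm deep, its open side to the box. Shut, its flat outer face is level, 30 mm above the rim (180 mm above the table), and this point is 137 mm across from the hinge line; the lid turns rigidly about that line.
- jug: Bystander: white capped plastic jug, 110 mm in diameter, 210 mm tall, standing on the table. Origin: centre of its underside.
- jar: Bystander: grey plastic jar with a metal cap, 76 mm in diameter, 100 mm tall, standing on the table. Origin: centre of its underside.
- brush: Bystander: flat stain brush with a wooden handle, 190 mm long, lying on the table. Origin: centre of its underside; x along its length.
Not all that is in view belongs to the job. Several things have the shape of the supply_box; the one meant has the colours described above.

How it is judged:
By the outcome, as a careful person would: the job done as asked, in the order asked, and still so for the second after the job is handed in, with the robot touching nothing.
It also fails if it takes over 66 s, if anything falls off the work surface, if the arm or the gripper's body presses on something with over 40 N, if the wrist force passes 120 N, or if a joint passes its speed limit or range.

## Working session

There is one attempt and no reset: what is moved stays moved. The work goes in short steps, Python scripts to look and compute and a shell command to move; the robot and the scene stay as the last step left them, time stands still between calls to the robot, and variables do not carry over. Pictures are saved under pics/ and viewed, at most 10 in all, crops included, and the job is handed in when it is done.

```bash
ls; mkdir -p pics
python3 - <<'E'
from cell import readout, cams
import cv2
for n in ("scene","side"):
    cv2.imwrite(f"pics/{n}0.png",cams.get_image(n)); c=cams.get_calibration(n); print(n,c)
print(readout.state())
E
```

```text
pics
scene {'mtx': array([[505.24123103,   0.        , 319.13142847],
       [  0.        , 505.24123103, 236.92699428],
       [  0.        ,   0.        ,   1.        ]]), 'position': array([ 0.40031112, -0.34377945,  1.0108985 ]), 'orientation': array([ 0.16108892, -0.03720853, -0.23960912,  0.95668874])}
side {'mtx': array([[590.31719779,   0.        , 315.67426615],
       [  0.        , 590.31719779, 233.40728584],
       [  0.        ,   0.        ,   1.        ]]), 'position': array([ 1.10922348, -0.71885683,  0.98026837]), 'orientation': array([0.36096806, 0.13848663, 0.35181981, 0.85249419])}
{'clock': 0.1, 'qpos': array([-1.39202991,  0.46830069, -0.01157906,  1.60353303,  0.00601393,
        1.07140856, -0.05623299]), 'dq': array([-5.96815234e-04,  5.04957677e-04,  2.18373536e-05, -4.33109725e-03,
       -8.27098423e-06,  1.11423570e-03, -9.15197629e-04]), 'tau': array([ 1.05140301e-03, -5.33510721e+01,  2.17024342e-02, -2.51964587e+01,
        1.14904359e-02,  4.32680827e-03,  5.20627680e-06]), 'tcp_pos': array([0.14294265, 0.63358371, 0.23842544]), 'ee_rot': array([ 1.10662039e-01,  9.93857767e-01, -8.07689050e-04, -1.99193651e-05]), 'wrist_force': array([-0.29697948, -0.59430643,  0.81787552]), 'moment': array([ 0.02705819, -0.0405465 ,  0.03156564]), 'grip_force': 0.0, 'gripper_width': 0.0851013197243877}
```

View pics/scene0.png

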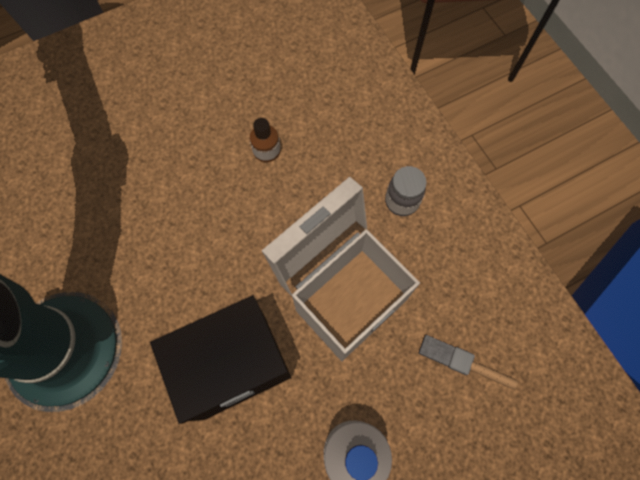

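View pics/side0.png

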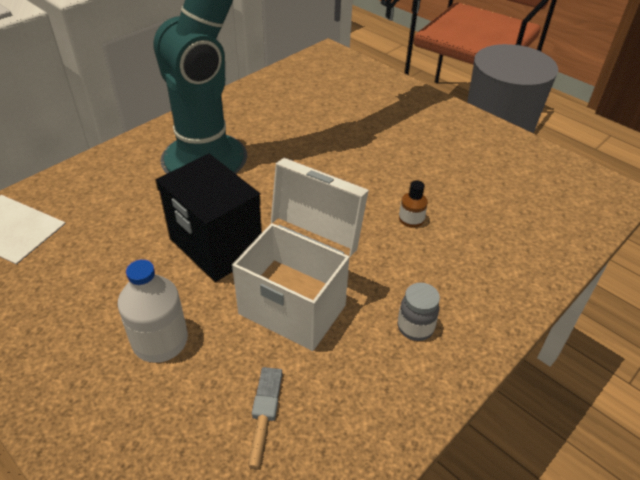

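Candidates. Box: white open box at scene (355,290) / side (292,285), versus the black box at scene (220,358), a decoy by colour. Bottle: amber with black cap at scene (263,130) / side (416,200), versus the grey jar at (407,185) and the jug at (358,460). I choose the white box and the amber bottle, and check both in close crops.

Run:
```python
import cv2, numpy as np
s=cv2.imread("pics/scene0.png"); d=cv2.imread("pics/side0.png")
def crop(im,x,y,w,h,k):
    return cv2.resize(im[y:y+h,x:x+w],None,fx=k,fy=k,interpolation=cv2.INTER_CUBIC)
A=np.zeros((600,780,3),np.uint8)
A[:,:540]=crop(s,250,165,180,200,3)
A[:300,540:]=crop(s,240,105,48,60,5)
A[300:,540:]=crop(d,392,175,48,60,5)
cv2.imwrite("pics/A.png",A)
cv2.imwrite("pics/B.png",crop(d,225,150,150,200,3))
```

```text
(no output)
```

View pics/A.png

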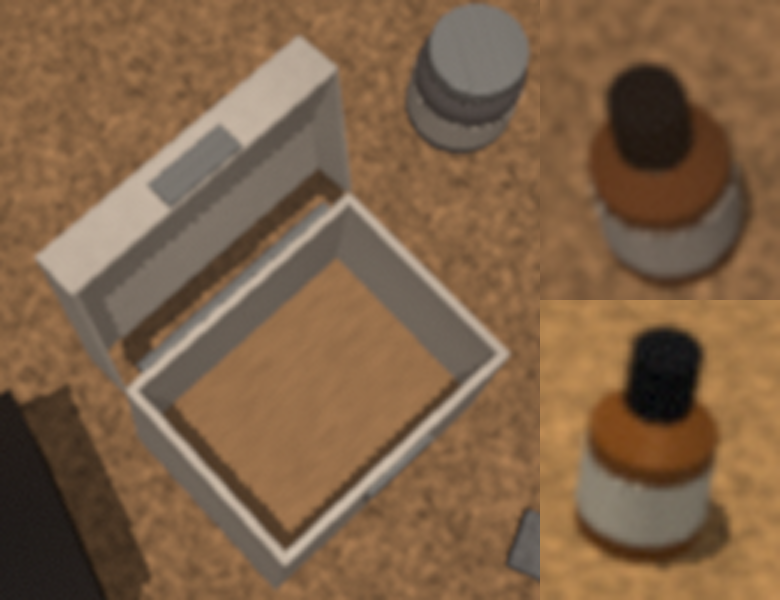

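View pics/B.png

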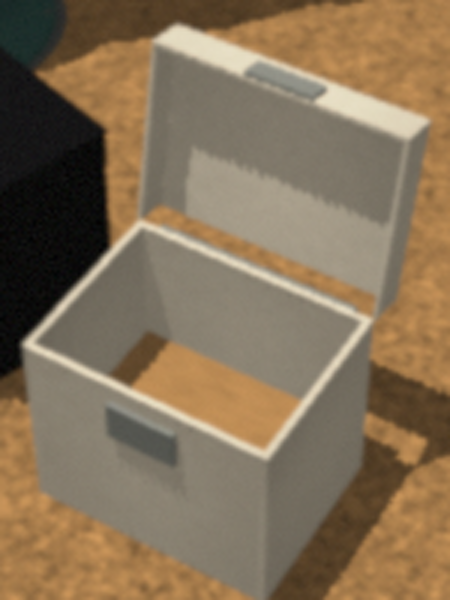

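Confirmed: the crops show the white open box with four clear rim corners, its lid standing on the hinge side, and the amber bottle with a black cap. Corner readings are in the code below.

```bash
cat > h.py <<'E'
import numpy as np
from scipy.spatial.transform import Rotation as R
from scipy.optimize import least_squares
from cell import cams
cal={n:cams.get_calibration(n) for n in("scene","side")}
def proj(n,P):
    c=cal[n]; q=R.from_quat(c["orientation"]).inv().apply(np.atleast_2d(P)-c["position"])
    q=q*[1,-1,-1]; u=q@c["mtx"].T; return u[:,:2]/u[:,2:]
def uncrop(p,x,y,k): return (np.array(p,float)+.5)/k-.5+[x,y]
def boxpts(x,y,a,l):
    rim=[[-90,67.5,150],[90,67.5,150],[90,-67.5,150],[-90,-67.5,150]]
    # lid edge, relative to hinge: (-137,30) turned by l so it rises and goes to +y
    c,s=np.cos(l),np.sin(l); dy=-137*c+30*s; dz=137*s+30*c
    lid=[[-92,67.5+dy,150+dz],[92,67.5+dy,150+dz]]
    return R.from_euler('z',a).apply(np.array(rim+lid)/1e3)+[x,y,0]
E
python3 - <<'E'
from h import *
S=uncrop([(130,392),(350,195),(508,354),(284,562),(38,257),(299,37)],250,165,3)
D=uncrop([(142,222),(372,320),(268,458),(22,345),(178,25),(428,120)],225,150,3)
def tri(s,d):
    return least_squares(lambda P:np.r_[(proj("scene",P)-s)[0],(proj("side",P)-d)[0]],[.6,0,.1])
for s,d in zip(S,D): r=tri(s,d); print(np.round(r.x,4),round(r.cost,2))
best=None
for o in ([0,1,2,3,4,5],[1,0,3,2,5,4]):
  for a0 in (-2,-.5,.5,2,3):
    f=lambda p:np.r_[(proj("scene",boxpts(*p))[o]-S).ravel(),(proj("side",boxpts(*p))[o]-D).ravel()]
    r=least_squares(f,[.6,0,a0,1.8])
    if best is None or r.cost<best.cost: best=r
print("box",best.x,np.degrees(best.x[2]),best.cost,np.round(best.fun.reshape(-1,2),1).tolist()); print(np.round(boxpts(*best.x),3))
s=uncrop([(646-540,100)],240,105,5); d=uncrop([(668-540,350-300)],392,175,5)
r=tri(s,d); print("cap top",r.x,r.cost, proj("scene",r.x),proj("side",r.x))
f=lambda p:np.r_[(proj("scene",[*p,.11])-s)[0],(proj("side",[*p,.11])-d)[0]]
r=least_squares(f,[.5,.2]);print(r.x,r.fun)
E
```

```text
[ 0.4459 -0.1509  0.15  ] 1.12
[ 0.6177 -0.1066  0.1505] 0.33
[ 0.6499 -0.2351  0.1506] 0.58
[ 0.4768 -0.2788  0.1501] 0.01
[ 0.4293 -0.0966  0.2791] 0.27
[ 0.6055 -0.0521  0.2793] 0.08
box [ 0.54744456 -0.19266629  0.24755345  1.75560352] 14.1837677030725 6.816342084794485 [[-1.6, -1.2], [-0.2, -1.2], [0.9, -0.6], [0.4, 0.9], [-0.5, -0.1], [0.5, -0.8], [-1.2, -0.5], [0.1, 0.1], [-0.6, 1.2], [-0.4, 0.4], [-0.9, 0.0], [0.4, 0.4]]
[[ 0.444 -0.149  0.15 ]
 [ 0.618 -0.105  0.15 ]
 [ 0.651 -0.236  0.15 ]
 [ 0.477 -0.28   0.15 ]
 [ 0.428 -0.097  0.279]
 [ 0.607 -0.052  0.279]]
cap top [0.551695   0.20565481 0.10853938] 0.32146513938023896 [[260.80767351 124.0699074 ]] [[416.6936486  184.92477914]]
[0.55184554 0.20468801] [ 0.19818879 -0.58093532 -0.6231576   0.05522194]
```

Fit residuals are about 1 px and the heights come out right (rim 0.150, cap top 0.109). Bottle at (0.552, 0.205). Box at (0.547, -0.193), yaw 14.2°, lid 1.76 rad. I'll turn the closing line by -63° so it lies along the box's x.

```bash
python3 -m crank '[0.04,-0.04,0,-6, 0.08,-0.085,0,-14, 0.12,-0.127,0,-22, 0.165,-0.172,0,-30, 0.205,-0.215,0,-35]' 0.0854; python3 -m crank '[0.04,-0.04,0,-6, 0.08,-0.085,0,-14, 0.12,-0.127,0,-22, 0.165,-0.172,0,-28, 0.204,-0.214,0,-28]'; python3 -m crank '[0,0,0,0,0,0,0,0]'
```

```text
clock: 0.72
tcp_pos: [0.3492, 0.4173, 0.2392]
ee_rot: [0.406, 0.914, -0.0, 0.0]
wrist_force: [0.7, 0.7, -0.3]
gripper_width: 0.0855
grip_force: 0.0
clock: 1.35
tcp_pos: [0.5531, 0.2035, 0.2391]
ee_rot: [0.614, 0.789, -0.0, 0.0]
wrist_force: [0.6, 0.5, 0.8]
gripper_width: 0.0858
grip_force: 0.0
clock: 1.6
tcp_pos: [0.5514, 0.2054, 0.2387]
ee_rot: [0.614, 0.79, -0.0, -0.001]
wrist_force: [-0.3, 0.3, -0.5]
gripper_width: 0.0858
grip_force: 0.0
```

Run:
```python
from h import *
import cv2
c=cams.get_calibration("wrist"); im=cams.get_image("wrist")
print(c)
def pw(P):
    q=R.from_quat(c["orientation"]).inv().apply(np.array(P)-c["position"])*[1,-1,-1]
    th=np.arctan2(np.hypot(q[0],q[1]),q[2]); h=np.hypot(q[0],q[1]); f=c["mtx"][0,0]
    return c["mtx"][:2,2]+f*th*q[:2]/h
for a in np.linspace(0,6.28,40):
    u=pw([.552+.017*np.cos(a),.205+.017*np.sin(a),.11]); cv2.circle(im,tuple(int(round(v)) for v in u),1,(0,255,0),-1)
    u=pw([.552+.031*np.cos(a),.205+.031*np.sin(a),.0]); cv2.circle(im,tuple(int(round(v)) for v in u),1,(0,0,255),-1)
print(pw([.552,.205,.11])); cv2.imwrite("pics/w1.png",im)
```

```text
{'mtx': array([[371.64829954,   0.        , 317.53943612],
       [  0.        , 371.64829954, 232.07589389],
       [  0.        ,   0.        ,   1.        ]]), 'position': array([0.5310256 , 0.28219541, 0.37308879]), 'orientation': array([-0.15610073, -0.01903787,  0.12276034,  0.97989797])}
[319.65249757 224.38878518]
```

View pics/w1.png

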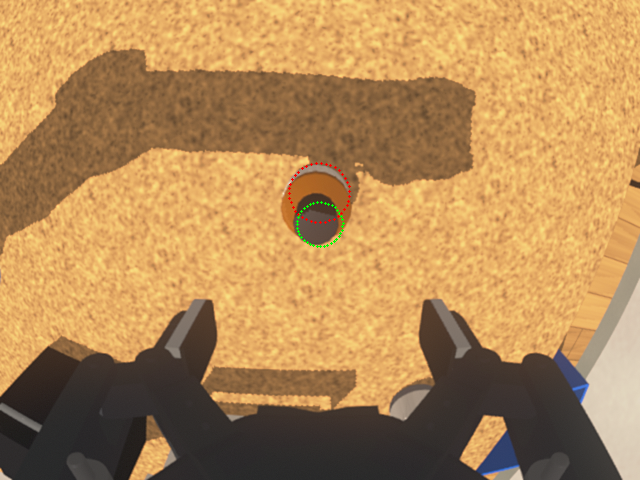

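The cap is at (318,226) and my predicted ring is centred on it, so the measurement holds. The camera hangs 80 mm to the lid side of the tool and could hit the open lid, so I'll check joint room for a half turn.

```bash
python3 -c "
from cell import readout
print(readout.state()['qpos'].round(3))"
```

```text
[-0.734  0.375  0.408  1.781 -0.172  1.022 -0.01 ]
```

A half turn here would pass the last joint's range. I'll turn -90° on the way instead, which puts the camera towards the box's +x. Grasp first.

```bash
python3 -m crank '[0,0,-0.04,0, 0,0,-0.08,0, 0,0,-0.12,0, 0,0,-0.145,0, 0,0,-0.151,0]'; python3 -m crank '[0,0,0,0,0,0,0,0]'; python3 -m crank '[0,0,0,0,0,0,0,0,0,0,0,0,0,0,0,0,0,0,0,0]' 0.02 35;  python3 -m crank '[0,0,0,0,0,0,0,0,0,0,0,0]'
```

```text
clock: 2.28
tcp_pos: [0.5499, 0.2065, 0.0866]
ee_rot: [0.613, 0.79, -0.001, -0.001]
wrist_force: [0.6, 0.4, 0.4]
gripper_width: 0.0857
grip_force: 0.0
clock: 2.52
tcp_pos: [0.5527, 0.2058, 0.0896]
ee_rot: [0.613, 0.79, 0.001, 0.0]
wrist_force: [-0.8, -0.6, -0.2]
gripper_width: 0.0851
grip_force: 0.0
clock: 3.15
tcp_pos: [0.5519, 0.2051, 0.0886]
ee_rot: [0.614, 0.79, -0.0, -0.0]
wrist_force: [-1.6, -1.2, 5.4]
gripper_width: 0.0331
grip_force: 34.9
clock: 3.52
tcp_pos: [0.552, 0.2051, 0.0886]
ee_rot: [0.614, 0.79, -0.0, -0.0]
wrist_force: [-1.7, -0.9, 6.1]
gripper_width: 0.0331
grip_force: 34.9
```

```bash
python3 -m crank '[0,0,0.02,0, 0,0,0.06,0, 0,0,0.11,0, 0,0,0.16,0, 0,0,0.16,0]' - 45; python3 -m crank '[0,0,0.05,-9, 0,0,0.10,-18, 0,0,0.14,-27, 0,0,0.16,-36, 0,0,0.16,-45]';python3 -m crank '[0,-0.03,0,-9, 0,-0.07,0,-18, 0,-0.115,0,-27, -0.001,-0.16,0,-36, -0.001,-0.20,0,-45]';python3 -m crank '[0,-0.05,0,0, 0,-0.10,0,0, 0,-0.15,0,0, -0.002,-0.185,0,0, -0.002,-0.2025,0,0]';python3 -m crank '[0,0,0,0,0,0,0,0,0,0,0,0,0,0,0,0]'
python3 - <<'E'
from h import *
import cv2
a=cams.get_image("scene"); b=cams.get_image("side"); cv2.imwrite("pics/c1.png",np.hstack([a[80:480,160:560],b[0:400,130:530]]))
from cell import readout; print(readout.state())
E
```

```text
clock: 4.15
tcp_pos: [0.5546, 0.2056, 0.2534]
ee_rot: [0.614, 0.789, 0.004, 0.002]
wrist_force: [-0.2, -0.6, -2.6]
gripper_width: 0.0325
grip_force: 45.6
clock: 4.78
tcp_pos: [0.5522, 0.205, 0.4091]
ee_rot: [0.87, 0.492, 0.001, 0.0]
wrist_force: [0.4, -0.1, -2.9]
gripper_width: 0.033
grip_force: 46.4
clock: 5.4
tcp_pos: [0.5501, 0.0033, 0.4072]
ee_rot: [0.993, 0.121, -0.001, 0.0]
wrist_force: [0.2, -0.5, -2.4]
gripper_width: 0.0327
grip_force: 46.4
clock: 6.02
tcp_pos: [0.5476, -0.2, 0.4072]
ee_rot: [0.992, 0.122, -0.001, 0.0]
wrist_force: [-0.0, 0.4, -3.8]
gripper_width: 0.0326
grip_force: 46.3
clock: 6.52
tcp_pos: [0.5493, -0.1964, 0.4083]
ee_rot: [0.992, 0.125, -0.0, -0.0]
wrist_force: [1.1, -0.2, -3.3]
gripper_width: 0.0328
grip_force: 46.2
{'clock': 6.625, 'qpos': array([-0.41035308,  0.28606454,  0.89280842,  1.59119398, -0.22618748,
        1.37296687, -0.81323776]), 'dq': array([ 0.00357821, -0.00038836,  0.00264597, -0.00194647, -0.00147731,
       -0.000263  ,  0.00031579]), 'tau': array([-7.84124737e-02, -3.55342233e+01,  6.60522223e+00, -2.86656064e+01,
        3.80991769e-03,  3.97019539e-03, -1.47249597e-03]), 'tcp_pos': array([ 0.54917778, -0.19688198,  0.4083411 ]), 'ee_rot': array([ 9.92181336e-01,  1.24804619e-01,  4.47361064e-05, -4.31373054e-05]), 'wrist_force': array([ 1.67781110e-04,  5.39135547e-01, -3.25836795e+00]), 'moment': array([-0.01783268, -0.00692264, -0.02377167]), 'grip_force': 46.24041974544525, 'gripper_width': 0.03298867944614891}
```

View pics/c1.png

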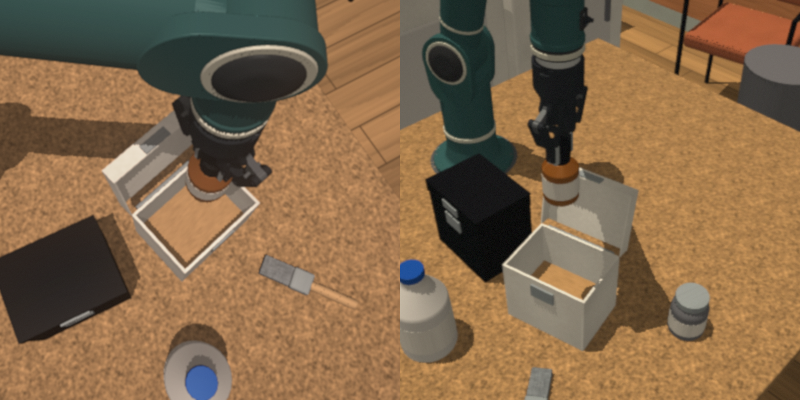

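Bottle hangs upright over the mouth and the lid is untouched. It weighs about 3.3 N. Lowering to 80 mm bottom height (above the highest possible board), then feeling the way.

```bash
python3 -m crank '[0,0,-0.04,0, 0,0,-0.08,0, 0,0,-0.12,0, 0,0,-0.15,0, 0,0,-0.16,0]'; python3 -m crank '[0,0,-0.02,0, 0,0,-0.04,0, 0,0,-0.06,0, 0,0,-0.075,0, 0,0,-0.08,0]'; python3 -m crank '[0,0,-0.002,0, 0,0,-0.004,0, 0,0,-0.006,0, 0,0,-0.008,0,0,0,-0.008,0]';python3 -m crank '[0,0,-0.002,0, 0,0,-0.004,0, 0,0,-0.005,0, 0,0,-0.005,0]'
```

```text
clock: 7.25
tcp_pos: [0.5483, -0.1968, 0.2466]
ee_rot: [0.992, 0.125, -0.001, -0.0]
wrist_force: [1.0, -0.0, -2.3]
gripper_width: 0.033
grip_force: 46.2
clock: 7.88
tcp_pos: [0.5486, -0.1973, 0.1671]
ee_rot: [0.992, 0.124, -0.001, -0.0]
wrist_force: [-0.4, -0.4, -2.7]
gripper_width: 0.0325
grip_force: 46.3
clock: 8.5
tcp_pos: [0.549, -0.1973, 0.1602]
ee_rot: [0.992, 0.124, -0.0, -0.0]
wrist_force: [-0.6, -0.3, -2.9]
gripper_width: 0.033
grip_force: 46.3
clock: 9.0
tcp_pos: [0.549, -0.1974, 0.1552]
ee_rot: [0.992, 0.124, -0.0, -0.0]
wrist_force: [0.1, -0.1, -3.4]
gripper_width: 0.0328
grip_force: 46.3
```

Bottom now at about 66 mm. Continuing in 3 mm steps.

```bash
for i in 1 2 3 4; do python3 -m crank '[0,0,-0.0015,0, 0,0,-0.003,0, 0,0,-0.003,0]' | grep -E 'tcp|wrist'; done
```

```text
tcp_pos: [0.5489, -0.1974, 0.1521]
wrist_force: [-0.7, 0.4, -3.0]
tcp_pos: [0.5489, -0.1974, 0.1491]
wrist_force: [-0.7, 0.4, -3.4]
tcp_pos: [0.5489, -0.1974, 0.1462]
wrist_force: [0.2, 0.7, -3.0]
tcp_pos: [0.5489, -0.1974, 0.1431]
wrist_force: [-0.3, 0.2, -3.0]
```

```bash
python3 -m crank '[0,0,-0.0015,0, 0,0,-0.003,0, 0,0,-0.003,0]'| grep -E 'tcp|wrist'; python3 -m crank '[0,0,-0.0015,0, 0,0,-0.003,0, 0,0,-0.003,0]'| grep -E 'tcp|wrist'
```

```text
tcp_pos: [0.5489, -0.1974, 0.1401]
wrist_force: [-0.0, -0.5, -2.4]
tcp_pos: [0.5491, -0.1975, 0.1373]
wrist_force: [-0.2, -0.3, -0.8]
```

```bash
python3 -m crank '[0,0,-0.0015,0, 0,0,-0.003,0, 0,0,-0.003,0]'| grep -E 'tcp|wrist'
```

```text
tcp_pos: [0.5493, -0.1974, 0.1346]
wrist_force: [-0.3, 1.4, 1.8]
```

Contact felt: the force went from -3.2 to +1.8 N with the bottom at about 47 mm. I'll ease up 1 mm so the board carries just the weight, confirm, and open slowly.

```bash
python3 -m crank '[0,0,0.001,0, 0,0,0.001,0, 0,0,0.001,0]' | grep -E 'tcp|wrist'; python3 -m crank '[0,0,0,0,0,0,0,0]'| grep -E 'tcp|wrist'
```

```text
tcp_pos: [0.5491, -0.1974, 0.1353]
wrist_force: [-0.5, 0.9, 1.7]
tcp_pos: [0.5491, -0.1974, 0.1353]
wrist_force: [-0.5, -0.3, -0.3]
```

```bash
python3 -m crank '[0,0,0,0,0,0,0,0,0,0,0,0,0,0,0,0]' 0.055 20;  python3 -m crank '[0,0,0,0,0,0,0,0]'; python3 -m crank '[0,0,0.01,0, 0,0,0.025,0, 0,0,0.05,0, 0,0,0.08,0, 0,0,0.10,0]'
```

```text
clock: 12.75
tcp_pos: [0.549, -0.1975, 0.1352]
ee_rot: [0.992, 0.124, -0.0, 0.0]
wrist_force: [-0.9, 0.2, 0.3]
gripper_width: 0.0549
grip_force: 0.0
clock: 13.0
tcp_pos: [0.549, -0.1974, 0.1353]
ee_rot: [0.992, 0.124, -0.0, 0.0]
wrist_force: [0.4, -0.5, -0.2]
gripper_width: 0.0549
grip_force: 0.0
clock: 13.62
tcp_pos: [0.5495, -0.1978, 0.2377]
ee_rot: [0.992, 0.124, 0.001, 0.0]
wrist_force: [-0.3, 0.3, 0.6]
gripper_width: 0.0552
grip_force: 0.0
```

```bash
python3 -m crank '[0,0,0.05,0, 0,0,0.10,0, 0,0,0.13,0,0,0,0.13,0]'
python3 - <<'E'
from h import *
import cv2
a=cams.get_image("wrist"); b=cams.get_image("side"); cv2.imwrite("pics/c2.png",np.hstack([cv2.resize(a,(400,300)),cv2.resize(b[130:380,200:400],(400,500))[:300+0]]) )
E
```

```text
clock: 14.12
tcp_pos: [0.5498, -0.1982, 0.3683]
ee_rot: [0.992, 0.124, 0.003, 0.001]
wrist_force: [0.8, 0.4, -0.7]
gripper_width: 0.0548
grip_force: 0.0
```

View pics/c2.png

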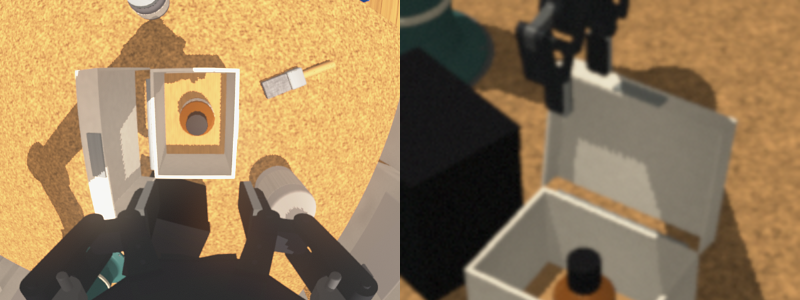

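The bottle stands upright inside the box and the lid is unchanged. Next: close the fingers, turn +90° back (camera outward, 22 mm finger width across the hinge), move over behind the lid, and compute the arc.

```bash
python3 -m crank '[0,0,0,9, -0.002,0.01,0,18, -0.012,0.05,0,27, -0.022,0.09,0,36, -0.03,0.12,0,45]' 0 20; python3 -m crank '[-0.006,0.025,0,9, -0.011,0.0425,0,18, -0.011,0.0425,0,27, -0.011,0.0425,0,36,-0.011,0.0425,0,45]'; python3 -m crank '[0,0,-0.05,0, 0,0,-0.09,0, 0,0,-0.11,0, 0,0,-0.11,0,0,0,-0.11,0]'
python3 - <<'E'
from cell import readout
import numpy as np
t=readout.state()['tcp_pos']; print(t)
r,h=115,11
for l in [1.755,1.57,1.4,1.2,1,.8,.6,.4,.3,.2,.1,.05,0]:
    y=-r*np.cos(l)+30*np.sin(l)+h; z=r*np.sin(l)+30*np.cos(l)+8
    if l>1.5: y+=0
    P=np.array([.531-.245*y/1e3,-.1273+.969*y/1e3,.15+z/1e3]); print(l,np.round(y,1),np.round(P,4),np.round(P-t,4))
E
```

```text
clock: 14.85
tcp_pos: [0.5179, -0.0754, 0.3638]
ee_rot: [0.867, 0.497, -0.001, -0.001]
wrist_force: [0.0, -0.1, 0.8]
gripper_width: -0.0001
grip_force: 0.0
clock: 15.48
tcp_pos: [0.5072, -0.0347, 0.3638]
ee_rot: [0.612, 0.791, -0.001, -0.001]
wrist_force: [-0.1, -0.1, -0.2]
gripper_width: 0.0003
grip_force: 0.0
clock: 16.1
tcp_pos: [0.5082, -0.035, 0.2556]
ee_rot: [0.614, 0.79, -0.0, 0.0]
wrist_force: [1.0, 0.4, -0.2]
gripper_width: -0.0001
grip_force: 0.0
[ 0.50822581 -0.03500244  0.25561579]
1.755 61.6 [ 0.5159 -0.0677  0.2656] [ 0.0077 -0.0326  0.0099]
1.57 40.9 [ 0.521  -0.0877  0.273 ] [ 0.0128 -0.0527  0.0174]
1.4 21.0 [ 0.5259 -0.1069  0.2764] [ 0.0176 -0.0719  0.0208]
1.2 -2.7 [ 0.5317 -0.1299  0.2761] [ 0.0234 -0.0949  0.0204]
1 -25.9 [ 0.5373 -0.1524  0.271 ] [ 0.0291 -0.1174  0.0154]
0.8 -47.6 [ 0.5427 -0.1734  0.2614] [ 0.0344 -0.1384  0.0058]
0.6 -67.0 [ 0.5474 -0.1922  0.2477] [ 0.0392 -0.1572 -0.0079]
0.4 -83.2 [ 0.5514 -0.208   0.2304] [ 0.0432 -0.173  -0.0252]
0.3 -90.0 [ 0.553  -0.2145  0.2206] [ 0.0448 -0.1795 -0.035 ]
0.2 -95.7 [ 0.5545 -0.2201  0.2102] [ 0.0462 -0.1851 -0.0454]
0.1 -100.4 [ 0.5556 -0.2246  0.1993] [ 0.0474 -0.1896 -0.0563]
0.05 -102.4 [ 0.5561 -0.2265  0.1937] [ 0.0479 -0.1915 -0.0619]
0 -104.0 [ 0.5565 -0.2281  0.188 ] [ 0.0483 -0.1931 -0.0676]
```

```bash
python3 -m crank '[0.006,-0.025,0.008,0, 0.010,-0.042,0.014,0, 0.013,-0.053,0.0175,0, 0.015,-0.062,0.019,0, 0.0175,-0.072,0.021,0]'; python3 -m crank '[0.003,-0.0115,0,0, 0.006,-0.023,0,0, 0.009,-0.034,-0.0025,0, 0.0115,-0.0455,-0.0055,0, 0.0115,-0.0455,-0.0055,0]'
```

```text
clock: 16.73
tcp_pos: [0.5259, -0.1068, 0.2764]
ee_rot: [0.613, 0.79, 0.0, -0.0]
wrist_force: [1.0, 2.6, -1.4]
gripper_width: 0.0001
grip_force: 1.2
clock: 17.35
tcp_pos: [0.5366, -0.1542, 0.2702]
ee_rot: [0.615, 0.789, -0.001, 0.0]
wrist_force: [0.4, 0.5, -0.1]
gripper_width: 0.0
grip_force: 0.0
```

```bash
python3 -m crank '[0.003,-0.0105,-0.0045,0, 0.0055,-0.021,-0.0095,0, 0.008,-0.0305,-0.016,0, 0.010,-0.040,-0.0235,0, 0.010,-0.040,-0.0235,0]'
python3 - <<'E'
from h import *
import cv2
a=cams.get_image("scene"); b=cams.get_image("side"); cv2.imwrite("pics/c3.png",np.hstack([a[80:480,160:560],b[0:400,130:530]]))
E
```

```text
clock: 17.98
tcp_pos: [0.5467, -0.1936, 0.2465]
ee_rot: [0.614, 0.789, -0.001, -0.0]
wrist_force: [-0.4, 0.3, -0.5]
gripper_width: -0.0001
grip_force: 0.0
```

View pics/c3.png

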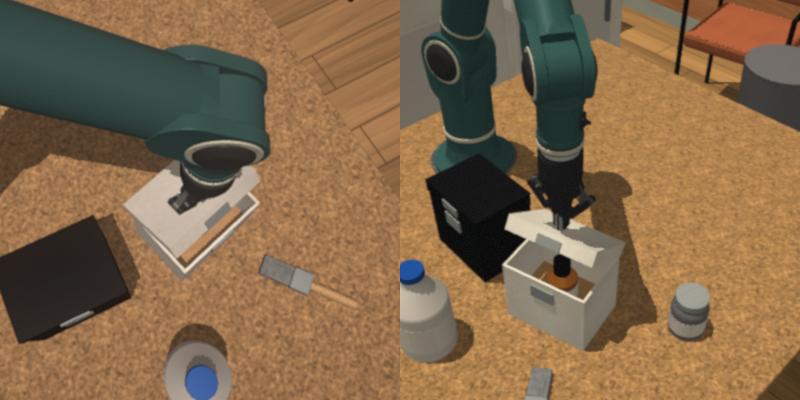

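The lid is half shut under the fingers, with the bottle upright beneath it. Continuing along the arc.

```bash
python3 -m crank '[0.002,-0.0085,-0.0085,0, 0.004,-0.016,-0.0175,0, 0.0055,-0.0225,-0.027,0, 0.007,-0.028,-0.0375,0, 0.008,-0.0325,-0.0485,0]' | grep -E 'tcp|wrist'; python3 -m crank '[0.0005,-0.002,-0.003,0, 0.0005,-0.002,-0.0055,0,0.0005,-0.002,-0.0055,0]' | grep -E 'tcp|wrist'; python3 -m crank '[0.0005,-0.0015,-0.002,0, 0.0005,-0.0015,-0.004,0,0.0005,-0.0015,-0.004,0]' | grep -E 'tcp|wrist'
```

```text
tcp_pos: [0.5551, -0.2256, 0.198]
wrist_force: [1.0, 1.4, 0.6]
tcp_pos: [0.5554, -0.2268, 0.1932]
wrist_force: [-0.1, -0.1, -0.0]
tcp_pos: [0.5561, -0.2284, 0.1893]
wrist_force: [0.8, 0.6, 0.4]
```

```bash
python3 -m crank '[0,0,-0.001,0, 0,0,-0.002,0, 0,0,-0.002,0]' | grep -E 'tcp|wrist'; python3 -m crank '[0,0,-0.001,0, 0,0,-0.0015,0, 0,0,-0.0015,0]' | grep -E 'tcp|wrist'
```

```text
tcp_pos: [0.5562, -0.2287, 0.1881]
wrist_force: [-0.8, -0.3, 5.9]
tcp_pos: [0.5562, -0.2287, 0.188]
wrist_force: [-4.3, 2.9, 15.1]
```

The finger stalls at tip height 0.180 m with 15 N, which is exactly the shut height. Retreat and check.

```bash
python3 -m crank '[0,0,0.02,0, 0,0,0.06,0, 0,0,0.11,0, 0,0,0.16,0, 0,0,0.18,0]'; python3 -m crank '[0,0.05,0,0, 0,0.10,0,0, 0,0.15,0,0, 0,0.20,0,0, 0,0.2,0,0]'; python3 -m crank '[0,0,0,0,0,0,0,0]'
python3 - <<'E'
from h import *
import cv2
a=cams.get_image("scene"); b=cams.get_image("side")
for im,n in((a,"scene"),(b,"side")):
    for u in proj(n,boxpts(.5475,-.1927,.2476,0)[4:]): cv2.circle(im,tuple(int(round(v)) for v in u),1,(0,255,0),-1)
cv2.imwrite("pics/c4.png",np.hstack([a[80:480,160:560],b[130:530,130:530] if 0 else b[80:480,130:530]]))
E
```

```text
clock: 20.82
tcp_pos: [0.5567, -0.2291, 0.3699]
ee_rot: [0.614, 0.789, 0.001, 0.002]
wrist_force: [0.2, 0.6, -1.6]
gripper_width: -0.0001
grip_force: 0.0
clock: 21.45
tcp_pos: [0.5561, -0.0232, 0.366]
ee_rot: [0.61, 0.792, 0.001, -0.001]
wrist_force: [-0.5, -0.6, -1.1]
gripper_width: 0.0001
grip_force: 0.0
clock: 21.7
tcp_pos: [0.556, -0.0302, 0.3661]
ee_rot: [0.615, 0.789, -0.0, 0.0]
wrist_force: [0.2, -0.2, 1.2]
gripper_width: -0.0001
grip_force: 0.0
```

View pics/c4.png

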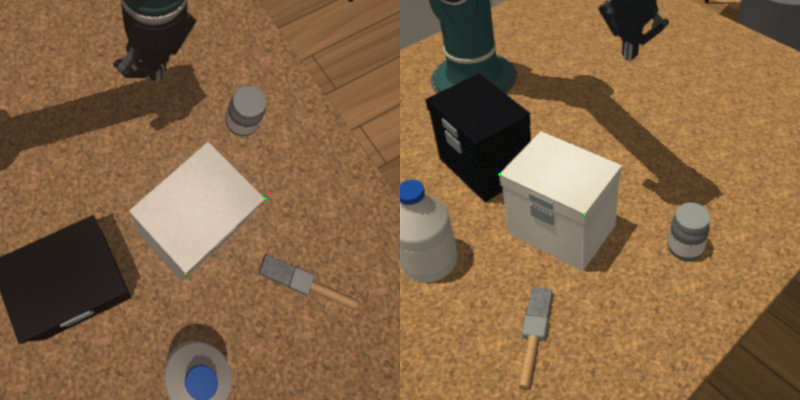

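The lid is fully shut: the predicted shut corners at scene (185,273) and (265,198) fall on its edge. The bystanders are where they were and the robot is clear.

```bash
python3 -c "
from cell import env
print(env.finish_job())"
```

```text
the job is handed in; nothing more can be done
None
```

I stood the bottle upright on the packing board, let go once I felt contact, and pushed the lid fully shut; the other things stayed put, and I handed the job in at about 22 s of the 66 s allowed.

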